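# Load the specimen dryer and set its air speed

## Robot

A 6-joint arm with a two-finger parallel gripper is mounted at the origin on the work surface. World frame = base frame: x ahead of the robot, y to its left, z up, the work surface at z = 0. Lengths are in m, angles in rad, forces in N, time in s.
With the tool pointing down it reaches from about 0.25 to 0.775 m from the base axis. Payload 4 kg.
Tool frame: the origin (TCP) lies at the very end of the fingers, on their centre line; the grasp point (between the pads) lies 19 mm behind it (robot.tcp_to_grasp is the distance from the TCP to the grasp point, in m); z points along the fingers, y is the line along which they close (so a half turn about z gives the same grasp; the last joint's range is limited). The gripper opens to 94 mm and grips with 3 to 60 N. Pads are 16 mm wide; open, the fingers measure 119 mm over their backs; the gripper's body (75 mm by 177 mm) begins 78 mm behind the grasp point.
Start: joints at [1.131, 0.087, 1.371, -0, 1.684, -0.103], TCP at [0.182, 0.519, 0.206] pointing down, gripper open.
Joint ranges: [-3.1, 3.1], [-0.76, 2.03], [0.27, 2.55], [-1.08, 4.22], [0.17, 2.65], [-2.57, 2.57]. Speed limits (rad/s): [2.79, 2.79, 3.14, 3.14, 3.14, 3.14].

## Interface

Orientations are given as [roll, pitch, yaw] about the fixed x, y, z axes, in that order (R = Rz(yaw) Ry(pitch) Rx(roll)).
In Python, from bench import robot, workorder, snapshot gives the robot as it stands (robot), with the cameras as plain functions and the job (workorder).
- The arm moves only by the tool nudge_tcp, called as a command line: name --argument value ..., lists and objects as JSON in quotes. Schema: {"type":"object","properties":{"moves":{"type":"array","items":{"type":"number"},"minItems":5,"maxItems":100},"only":{"type":"string"},"quiet":{"type":"boolean"},"lines":{"type":"string"}},"required":["moves"],"additionalProperties":false}. moves is one flat list of numbers that holds 1 to 20 rows one after another, with no inner brackets; each row has 5 numbers: the finger opening in m, then dx, dy, dz in normalised numbers (1 is 80 cm), then a turn about the tool's z in normalised numbers (1 is 90 degrees); each row shifts and turns the commanded pose from where the row before left it, along the tool's axes as they then stand; what a row does not reach is not made up. A row lasts 1/12 s, in which the tool goes at most 0.0417 m and 0.125 rad, less where a joint would pass 70% of its speed; a pose out of reach is approached as far as the arm can. The fingers move at their own pace and stop on an object; the grip force is fixed at half the most. Time passes only in rows, so rows that do not move let the fingers close. The tool returns the time, the measured TCP pose, the force, the opening and the grip force at its end. only (a regular expression) keeps the lines of the reply that match it, lines (a string "A,B") keeps lines A to B, and quiet returns only ok. A shift or turn number past 1, either way, is cut back to 1. Input that does not fit is refused with a message, and nothing moves.
- robot.get_obs(): the state, without advancing time (a new reading comes with each control period).
- snapshot(name): name is "scene" or "top" or "wrist"; returns a dict with "color" (420x560x3 uint8, blue, green, red), "fx", "fy", "cx", "cy" (pixels), "extrinsics" (4x4, takes a point from world to camera coordinates). Camera axes: x right, y down, z forward; pixel columns grow to the right and rows downward; lengths in m; the calibration is good to about 2 mm. The wrist camera is an equidistant fisheye: a pixel r from the principal point sees the ray r / f radians off the axis. A picture is of the moment at which its call begins. There is no depth.
- workorder.close_job(): hands the job in; it is judged then, once.
The state is a dict: "time": time; "joint_positions": joint angles; "qvel": joint speeds; "joint_torque": joint torques, N m; "tool_pos": TCP position; "ee_rot": TCP orientation; "wrist_force": force on the tool from outside, world axes, zero at the start; "wrist_torque": the same for the moment, N m; "width": finger opening in m; "finger_force": force on a finger pad.
Only numpy, scipy, OpenCV 4.12 (cv2) and the standard library are available. Lean on these libraries where they do the work, as an engineer would, in place of code of your own. Each camera call takes 0.05 s, during which the arm holds its last target. There are 200 camera calls.

## Task

Load the wet specimen tote into the bench dryer: slide it up the steel apron, without lifting it off, until its rear edge drops behind the lip and it sits flat on the deck under the blower. Then switch the blower to speed 3 by pressing the key beside the three raised bars all the way down, so that it stays latched and the key that was down pops up. Leave the wash bottle, beaker and jar where they are.

Things in the scene. Friction and masses are not known exactly. Their poses are not given: they have to be found in the camera images.
- dryer: Fixed bench dryer, 0.41 m long. Origin: at bench level below the inner face of the lip, mid-width. Its +y axis is the loading direction (apron, lip, deck, blower), +x away from the robot, z up. All 'dryer frame' figures below are in these axes (m). Side rails leave a channel 134 mm wide (x -0.067 to 0.067); their tops are 12 mm above the apron and at z 0.040 beside the deck.
- apron_foot (a point): Lower edge of the sheet-steel apron, mid-width, dryer frame (0, -0.130, 0). The apron rises straight from here to z 0.028 at y -0.008 (12.9 degrees). Over its lowest 50 mm it is 186 mm wide and the side rails flare out to about x +-0.088.
- lip_top (a point): Top of the lip at the apron's upper end, mid-width, dryer frame (0, -0.004, 0.028). The lip is flat from y -0.008 to y 0, then drops 8 mm straight to the deck.
- deck_center (a point): Where the middle of the tote's underside belongs: on the deck, dryer frame (0, 0.080, 0.020). The deck is level, z 0.020, from the lip (y 0) to the end wall (y 0.165). The white blower head hangs over its far part: y 0.085 to 0.280, x -0.09 to 0.09, z 0.118 to 0.190.
- key_panel (a point): Centre of the key bank on the blower head's flat top, dryer frame (-0.030, 0.1825, 0.190). Four equal grey keys stand in a row along dryer y, 40 mm apart (10 mm gaps), at y 0.1225, 0.1625, 0.2025, 0.2425. Beside each, at x 0.02 to 0.06, lie one, two, three or four raised dark steel bars, in that order from the apron end: speeds 1 to 4.
- tote: Loose white open tote, 120 mm wide (its x), 150 mm long (its y), 60 mm high, walls 5 mm, 0.4 to 0.85 kg with six black specimens fixed in it (29 mm high). Origin: centre of its underside. Starts on the bench before the apron: yaw within 0.15 rad of the dryer's, up to 12 mm off the mid-line, front wall (+y) 10 to 70 mm short of the apron foot. Friction on steel about 0.3.
- speed3 (a joint): Vertical travel in m of the speed 3 key, beside three bars, third from the apron end; starts up: 0 = up (its top 24 mm above the panel, z 0.214), about 0.010 = latched, 0.0135 = bottom stop. Interlocked: pressed past 0.011 (takes up to about 10 N) it latches, and on the way frees the latched key, which springs up; pressed too little, it springs back.
- speed3_top (a point): Centre of the top face of the speed 3 key, beside three bars, third from the apron end; starts up; Key top 60 mm (dryer x) by 30 mm (dryer y); moves down with the key.
- key_a (a joint): Vertical travel in m of the key that is latched down at the start; it is in the place of speed 1, 2 or 4: 0 = up (its top 24 mm above the panel, z 0.214), about 0.010 = latched, 0.0135 = bottom stop. Same key and interlock as speed3.
- key_a_top (a point): Centre of the top face of the key that is latched down at the start; it is in the place of speed 1, 2 or 4; Key top 60 mm (dryer x) by 30 mm (dryer y); moves down with the key.
- key_b (a joint): Vertical travel in m of one of the other keys (speed 1, 2 or 4); starts up: 0 = up (its top 24 mm above the panel, z 0.214), about 0.010 = latched, 0.0135 = bottom stop. Same key and interlock as speed3.
- key_b_top (a point): Centre of the top face of one of the other keys (speed 1, 2 or 4); starts up; Key top 60 mm (dryer x) by 30 mm (dryer y); moves down with the key.
- key_c (a joint): Vertical travel in m of one of the other keys (speed 1, 2 or 4); starts up: 0 = up (its top 24 mm above the panel, z 0.214), about 0.010 = latched, 0.0135 = bottom stop. Same key and interlock as speed3.
- key_c_top (a point): Centre of the top face of one of the other keys (speed 1, 2 or 4); starts up; Key top 60 mm (dryer x) by 30 mm (dryer y); moves down with the key.
- wash_bottle: Loose white wash bottle with red cap, 64 mm diameter, 170 mm tall, on the bench beyond the dryer. Origin: centre of its underside.
- beaker: Loose glass beaker, 76 mm diameter, 95 mm tall, on the bench beyond the dryer. Origin: centre of its underside.
- jar: Loose white jar with black lid, 72 mm diameter, 85 mm tall, on the bench to the left of the dryer. Origin: centre of its underside.

How it is judged:
By the outcome, as a careful person would: the job done as asked, in the order asked, and still so for the second after the job is handed in, with the robot touching nothing.
It also fails if it takes over 51 s, if anything falls off the work surface, if the arm or the gripper's body presses on something with over 40 N, if the wrist force passes 120 N, or if a joint passes its speed limit or range.

## Working session

There is one attempt and no reset: what is moved stays moved. The work goes in short steps, Python scripts to look and compute and a tool call to move; the robot and the scene stay as the last step left them, time stands still between calls to the robot, and variables do not carry over. Pictures are saved under pics/ and viewed, at most 10 in all, crops included, and the job is handed in when it is done.

```bash
ls; mkdir -p pics; cat > h.py <<'E'
import numpy as np, cv2, pickle
from bench import robot, workorder, snapshot
def snap(n,f):
    s=snapshot(n); cv2.imwrite(f'pics/{f}.png',s['color']); pickle.dump(s,open(f'pics/{f}.pkl','wb')); return s
def load(f): return pickle.load(open(f'pics/{f}.pkl','rb'))
def ray(s,u,v,fish=False):
    E=np.array(s['extrinsics']); x=(u-s['cx'])/s['fx']; y=(v-s['cy'])/s['fy']
    if fish:
        r=np.hypot(x,y); k=np.sin(r)/r if r>1e-9 else 1; d=np.array([x*k,y*k,np.cos(r)])
    else: d=np.array([x,y,1.])
    R=E[:3,:3]; return -R.T@E[:3,3], R.T@d
def plane(s,u,v,z,fish=False):
    c,d=ray(s,u,v,fish); return c+d*(z-c[2])/d[2]
def tri(rs):
    A=np.zeros((3,3));b=np.zeros(3)
    for c,d in rs:
        d=d/np.linalg.norm(d);P=np.eye(3)-np.outer(d,d);A+=P;b+=P@c
    return np.linalg.solve(A,b)
E
python3 - <<'E'
from h import *
a=snap('scene','s0');b=snap('top','t0')
for s in(a,b): print(np.round(s['extrinsics'],3).tolist(),s['fx'],s['cx'],s['cy'])
o=robot.get_obs();print(o['tool_pos'],o['ee_rot'],o['time'],o['wrist_force'],o['width'])
E
```

```text
bench.py
pics
[[-0.547, 0.837, -0.017, 0.228], [0.673, 0.428, -0.603, -0.374], [-0.497, -0.342, -0.797, 1.614], [0.0, 0.0, 0.0, 1.0]] 422.67445540759905 279.528947519306 204.13718101324628
[[0.017, -1.0, -0.002, 0.115], [-0.999, -0.017, -0.043, 0.614], [0.043, 0.002, -0.999, 1.1], [0.0, 0.0, 0.0, 1.0]] 383.02048901984426 278.6682091856309 214.19568816168038
[0.18156887 0.51863649 0.20443994] [-3.13962485e+00 -1.42533598e-04  2.80474999e+00] 0.1 [0.32041206 1.08536365 0.43205104] 0.0938265764996822
```

View pics/s0.png

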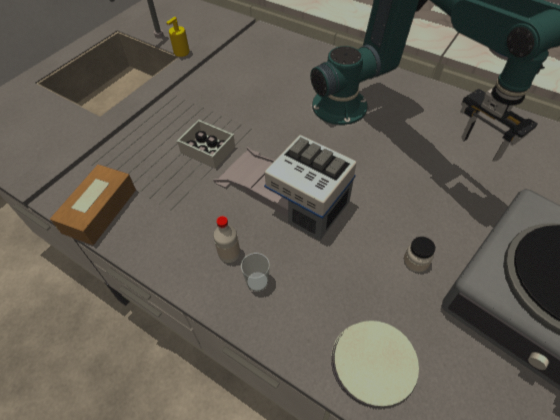

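View pics/t0.png

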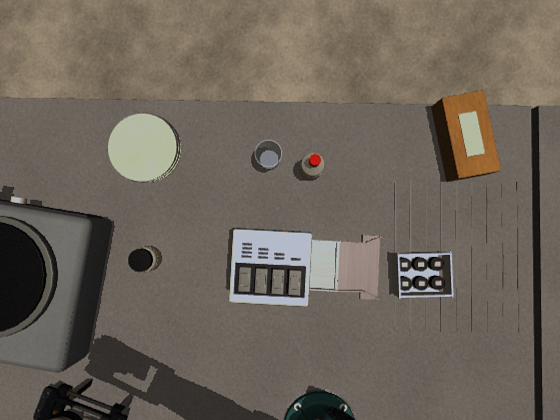

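The scene view shows the tote at about (207,143), the apron at about (250,172) and the head's top at about (312,165). In the top view the tote is at about (425,275), the apron foot at about x 380, and the head spans (230–311, 230–305). The dryer's +y is close to world +y. I'll enlarge both for corner positions.

```bash
python3 - <<'E'
from h import *
t=load('t0')['color'];s=load('s0')['color']
a=cv2.resize(t[222:312,222:462],None,fx=3.3,fy=3.3,interpolation=cv2.INTER_CUBIC)
b=cv2.resize(s[115:215,170:370],None,fx=3,fy=3,interpolation=cv2.INTER_CUBIC)
m=np.zeros((a.shape[0]+b.shape[0],a.shape[1],3),np.uint8);m[:a.shape[0]]=a;m[a.shape[0]:,:b.shape[1]]=b
print(m.shape);cv2.imwrite('pics/m1.png',m)
E
```

```text
(597, 792, 3)
```

View pics/m1.png

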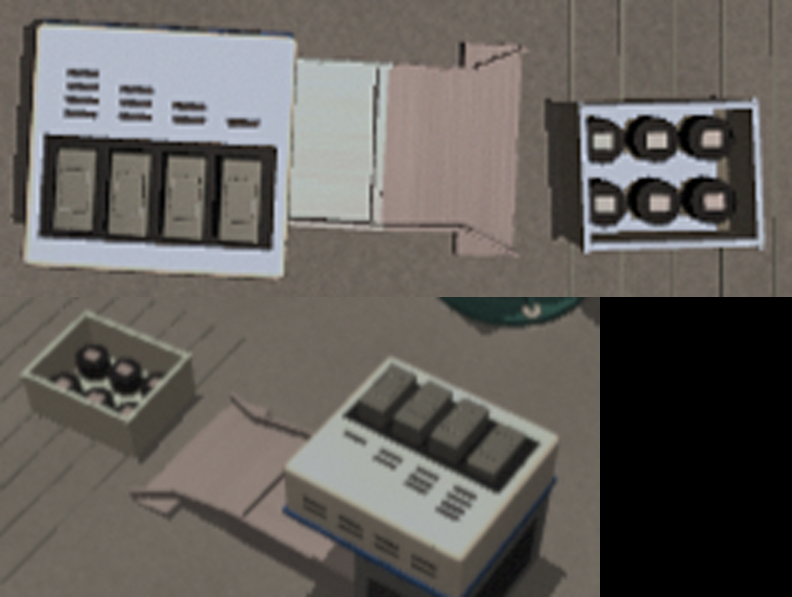

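Corners can be read in the enlarged view (upper part is the top view, lower part the scene view). Head top: (38,25) (297,36) (283,277) (24,264) and (455,560) (287,468) (390,358) (557,435). Tote rim: (583,102) (757,99) (762,247) (585,250) and (127,420) (25,373) (88,313) (192,355). Speed 3 is the second key from the left in the top view.

```bash
cat > m.py <<'E'
from h import *
t=load('t0');s=load('s0')
T=lambda p:(p[0]/3.3+222-.35,p[1]/3.3+222-.35)
S=lambda p:(p[0]/3+170-.33,(p[1]-297)/3+115-.33)
def both(a,b):
    X=np.array([tri([ray(t,*T(p)),ray(s,*S(q))]) for p,q in zip(a,b)]); return X
ht=[(38,25),(297,36),(283,277),(24,264)];hs=[(455,560),(287,468),(390,358),(557,435)]
tt=[(583,102),(757,99),(762,247),(585,250)];ts=[(127,420),(25,373),(88,313),(192,355)]
H=both(ht,hs);K=both(tt,ts)
print(H.round(3));print(K.round(3))
for X,p in((H,.19),(K,.06)):
  P=np.array([plane(t,*T(q),p) for q in (ht if p>.1 else tt)])
  e=[np.linalg.norm(P[i]-P[(i+1)%4])for i in range(4)]
  # order: +x+y, +x-y, -x-y, -x+y
  ydir=(P[0]-P[1]+P[3]-P[2])[:2]; xdir=(P[0]-P[3]+P[1]-P[2])[:2]
  yaw=np.arctan2(-ydir[0],ydir[1]); yaw2=np.arctan2(xdir[1],xdir[0])
  print('plane',P.round(4).tolist(),np.round(e,3),'c',P.mean(0).round(4),X.mean(0).round(4),'yaw',yaw,yaw2)
# apron/lip points on top view
for n,q,z in(('foot+x',(525,45),.012),('foot-x',(518,252),.012),('lipinner a',(377,66),.028),('lipinner b',(371,220),.028),('key3',(129,194),.214),('key2',(185,198),.214),('key4',(75,188),.214),('key1',(240,200),.214)): print(n,plane(t,*T(q),z).round(4))
E
python3 m.py
```

```text
[[0.566 0.235 0.186]
 [0.559 0.046 0.186]
 [0.382 0.052 0.185]
 [0.39  0.242 0.189]]
[[ 0.508 -0.204  0.065]
 [ 0.513 -0.349  0.065]
 [ 0.389 -0.359  0.055]
 [ 0.385 -0.209  0.06 ]]
plane [[0.5652, 0.2359, 0.19], [0.5604, 0.0443, 0.19], [0.3837, 0.0522, 0.19], [0.3899, 0.2423, 0.19]] [0.192 0.177 0.19  0.175] c [0.4748 0.1437 0.19  ] [0.4745 0.1437 0.1866] yaw -0.028750481706048058 -0.040512724606936674
plane [[0.5087, -0.2075, 0.06], [0.5138, -0.3535, 0.06], [0.3906, -0.3573, 0.06], [0.3855, -0.2096, 0.06]] [0.146 0.123 0.148 0.123] c [ 0.4497 -0.282   0.06  ] [ 0.4487 -0.2802  0.061 ] yaw 0.03431505371127431 0.024287461585677045
foot+x [ 0.5554 -0.1712  0.012 ]
foot-x [ 0.3748 -0.1661  0.012 ]
lipinner a [ 0.5351 -0.039   0.028 ]
lipinner b [ 0.4026 -0.0352  0.028 ]
key3 [0.4453 0.1651 0.214 ]
key2 [0.4432 0.125  0.214 ]
key4 [0.4489 0.2039 0.214 ]
key1 [0.4424 0.0855 0.214 ]
```

Careful with the scale: shifts go in shares of 80 cm and turns go in shares of 90 degrees. That gives: -0.006 m / 0.8 = -0.0075, 0.1153 rad / 1.5708 = 0.0734.

nudge_tcp --moves '[0.094, 0, 0, -0.0075, 0.0734, 0.094, 0, 0, -0.0075, 0.0734, 0.094, 0, 0, -0.0075, 0.0734, 0.094, 0, 0, -0.0075, 0.0734, 0.094, 0, 0, -0.0075, 0.0734, 0.094, 0, 0, -0.0075, 0.0734, 0.094, 0, 0, -0.0075, 0.0734, 0.094, 0, 0, -0.0075, 0.0734, 0.094, 0, 0, -0.0075, 0.0734, 0.094, 0, 0, -0.0075, 0.0734, 0.094, 0, 0, -0.0075, 0.0734, 0.094, 0, 0, 0, 0]'

```text
time: 1.1
tool_pos: [0.1819, 0.5194, 0.2724]
ee_rot: [3.141, -0.001, 1.535]
wrist_force: [-0.4, 0.3, -0.3]
width: 0.0939
finger_force: 0.0
```

nudge_tcp --moves '[0.094, -0.0465, 0.0154, 0, 0, 0.094, -0.0465, 0.0154, 0, 0, 0.094, -0.0465, 0.0154, 0, 0, 0.094, -0.0465, 0.0154, 0, 0, 0.094, -0.0465, 0.0154, 0, 0, 0.094, -0.0465, 0.0154, 0, 0, 0.094, -0.0465, 0.0154, 0, 0, 0.094, -0.0465, 0.0154, 0, 0, 0.094, -0.0465, 0.0154, 0, 0, 0.094, -0.0465, 0.0154, 0, 0, 0.094, -0.0465, 0.0154, 0, 0, 0.094, -0.0465, 0.0154, 0, 0, 0.094, 0, 0, 0, 0]'

```text
time: 2.18
tool_pos: [0.3151, 0.0614, 0.2706]
ee_rot: [-3.141, 0.003, 1.525]
wrist_force: [0.0, 0.5, -0.6]
width: 0.0943
finger_force: 0.0
```

To row units: -0.0385 m / 0.8 = -0.0481, -0.015 m / 0.8 = -0.0188.

nudge_tcp --moves '[0.094, -0.0481, 0.0165, 0, 0, 0.094, -0.0481, 0.0165, 0, 0, 0.094, -0.0481, 0.0165, 0, 0, 0.094, -0.0481, 0.0165, 0, 0, 0.094, -0.0481, 0.0165, 0, 0, 0.094, -0.0481, 0.0165, 0, 0, 0.094, -0.0481, 0.0165, 0, 0, 0.094, -0.0481, 0.0165, 0, 0, 0.094, -0.0481, 0.0165, 0, 0, 0.094, -0.0481, 0.0165, 0, 0, 0.094, -0.0481, 0.0165, 0, 0, 0.094, -0.0188, 0, 0, 0, 0.094, 0, 0, 0, 0, 0.094, 0, 0, 0, 0]'

```text
time: 3.35
tool_pos: [0.444, -0.3747, 0.2702]
ee_rot: [-3.14, -0.003, 1.537]
wrist_force: [-0.4, 0.2, 0.2]
width: 0.094
finger_force: 0.0
```

```bash
python3 - <<'E'
from h import *
s=snap('wrist','w1');print(np.round(s['extrinsics'],3).tolist(),s['fx'],s['cx'],s['cy']);o=robot.get_obs();print(o['tool_pos'],o['ee_rot'])
E
```

```text
[[0.999, -0.034, -0.002, -0.454], [-0.033, -0.969, 0.246, -0.39], [-0.01, -0.246, -0.969, 0.366], [0.0, 0.0, 0.0, 1.0]] 325.19226210127806 278.00298303471186 211.10957063298036
[ 0.44409041 -0.37399041  0.27116273] [-3.14111299e+00 -1.57495694e-03  1.53826117e+00]
```

View pics/w1.png

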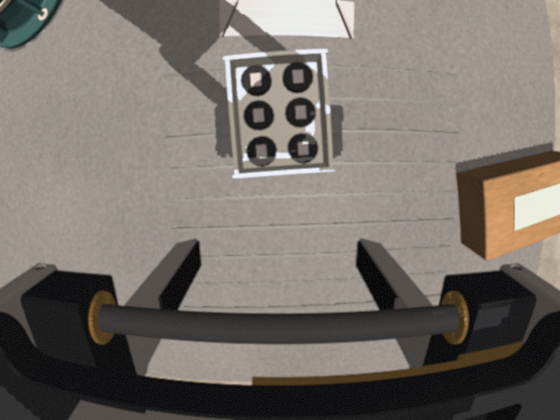

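The wrist view shows the tote rim at about (224,58), (326,50), (334,171) and (234,177), and the apron foot edge from (219,37) to (355,39).

```bash
cat >> h.py <<'E'
YAW=-.034;O=np.array([.469,-.038])
def D(p): # world->dryer
    c,n=np.cos(YAW),np.sin(YAW); d=np.array(p)[:2]-O; return np.array([c*d[0]+n*d[1],-n*d[0]+c*d[1]])
E
python3 - <<'E'
from h import *
s=load('w1')
P=[plane(s,u,v,.06,True) for u,v in((224,58),(326,50),(334,171),(234,177))]
d=[D(p) for p in P];print(np.round(d,4),np.mean(d,0))
for u,v in((219,37),(355,39)):print(D(plane(s,u,v,.0,True)))
print('tcp',D(robot.get_obs()['tool_pos']))
E
```

```text
[[-0.0802 -0.1767]
 [ 0.0416 -0.1669]
 [ 0.0524 -0.315 ]
 [-0.0692 -0.3226]] [-0.01384697 -0.24531514]
[-0.09775546 -0.13108154]
[ 0.09183651 -0.13229277]
tcp [-0.01347372 -0.33664299]
```

To row units: 0.038 m / 0.8 = 0.0475, 0.037 m / 0.8 = 0.0463, 0.07 rad / 1.5708 = 0.0446.

nudge_tcp --moves '[0.094, -0.025, 0, 0, 0.0446, 0.094, 0, 0, 0.0475, 0, 0.094, 0, 0, 0.0475, 0, 0.094, 0, 0, 0.0475, 0, 0.094, 0, 0, 0.0475, 0, 0.094, 0, 0, 0.0475, 0, 0.094, 0, 0, 0.0463, 0, 0.094, 0, 0, 0, 0, 0.094, 0, 0, 0, 0]'

```text
time: 4.15
tool_pos: [0.4426, -0.3924, 0.0435]
ee_rot: [-3.139, -0.003, 1.469]
wrist_force: [0.9, -0.1, 1.0]
width: 0.094
finger_force: 0.0
```

```bash
python3 -c "
from h import *
o=robot.get_obs();print(D(o['tool_pos']),o['tool_pos'],o['ee_rot'])"
```

```text
[-0.0143544  -0.35508937] [ 0.44258318 -0.39239619  0.04349724] [-3.13853328 -0.0032381   1.46867878]
```

To row units: 0.01 m / 0.8 = 0.0125, 0.0008 m / 0.8 = 0.001.

nudge_tcp --moves '[0.094, 0.0125, 0, 0, 0, 0.094, 0.0125, 0, 0, 0, 0.094, 0.0125, 0.001, 0, 0, 0.094, 0.0125, 0.001, 0, 0, 0.094, 0.0125, 0.001, 0, 0, 0.094, 0.0125, 0.001, 0, 0, 0.094, 0.0125, 0.001, 0, 0, 0.094, 0.0125, 0.001, 0, 0, 0.094, 0, 0, 0, 0]'

```text
time: 4.9
tool_pos: [0.4569, -0.3136, 0.0443]
ee_rot: [-3.141, -0.002, 1.468]
wrist_force: [0.4, -1.4, -0.5]
width: 0.094
finger_force: 0.0
```

```bash
python3 - <<'E'
from h import *
s=snap('top','t2');w=snap('wrist','w2')
a=cv2.resize(s['color'][225:310,290:460],None,fx=3.3,fy=3.3,interpolation=cv2.INTER_CUBIC)
m=np.zeros((a.shape[0]+310,561,3),np.uint8);m[:a.shape[0]]=a[:,:561];m[a.shape[0]:,:560]=w['color'][:310];print(m.shape,a.shape)
cv2.imwrite('pics/m2.png',m)
o=robot.get_obs();print(D(o['tool_pos']),o['tool_pos'],o['ee_rot'],o['wrist_force'])
E
```

```text
(590, 561, 3) (280, 561, 3)
[-0.00316569 -0.27730464] [ 0.4564096  -0.31503676  0.04397611] [-3.14077428e+00 -1.52772217e-03  1.46737906e+00] [0.46133442 0.81162489 0.3257665 ]
```

View pics/m2.png

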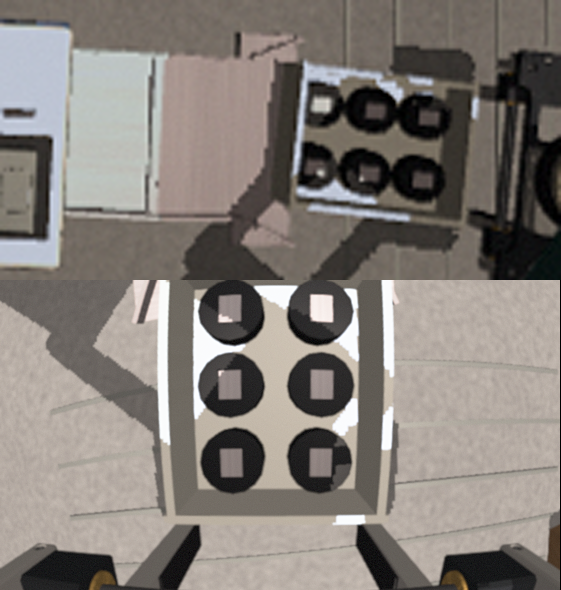

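The tote is now square to the tool, with rim corners at about (305,67), (475,86), (468,214) and (295,197) in the enlarged top view. The front is just at the apron foot.

```bash
python3 - <<'E'
from h import *
s=load('t2');w=load('w2')
P=[D(plane(s,u/3.3+290-.35,v/3.3+225-.35,.061)) for u,v in((305,67),(475,86),(468,214),(295,197))]
print(np.round(P,4),np.mean(P,0))
for u,v in((165,236),(387,236)):print('rear rim',D(plane(w,u,v,.06,True)))
E
```

```text
[[ 0.0642 -0.122 ]
 [ 0.0556 -0.265 ]
 [-0.0512 -0.2628]
 [-0.0445 -0.1179]] [ 0.00602209 -0.19193265]
rear rim [-0.06587561 -0.25716952]
rear rim [ 0.05625894 -0.26559124]
```

To row units: 0.01 m / 0.8 = 0.0125, 0.0005 m / 0.8 = 0.0006, -0.0175 rad / 1.5708 = -0.0111.

nudge_tcp --moves '[0.094, 0.0125, 0.0006, 0, -0.0111, 0.094, 0.0125, 0.0006, 0, -0.0111, 0.094, 0.0125, 0.0006, 0, -0.0111, 0.094, 0.0125, 0.0006, 0, -0.0111, 0.094, 0.0125, 0, 0, 0, 0.094, 0.0125, 0, 0, 0, 0.094, 0.0125, 0, 0, 0, 0.094, 0.0125, 0, 0, 0, 0.094, 0, 0, 0, 0]'

```text
time: 5.75
tool_pos: [0.4629, -0.234, 0.0444]
ee_rot: [-3.141, -0.002, 1.538]
wrist_force: [-0.0, -0.0, 0.1]
width: 0.0938
finger_force: 0.0
```

```bash
python3 - <<'E'
from h import *
s=snap('top','t3');w=snap('wrist','w3')
a=cv2.resize(s['color'][225:310,290:460],None,fx=3.3,fy=3.3,interpolation=cv2.INTER_CUBIC)
m=np.zeros((a.shape[0]+310,561,3),np.uint8);m[:a.shape[0]]=a[:,:561];m[a.shape[0]:,:560]=w['color'][:310]
cv2.imwrite('pics/m3.png',m)
o=robot.get_obs();print(D(o['tool_pos']),o['tool_pos'],o['ee_rot'],o['wrist_force'])
E
```

```text
[ 0.00081859 -0.19777125] [ 0.46309519 -0.23568478  0.04461282] [ 3.14135476e+00 -5.39916458e-04  1.53754427e+00] [-0.64354563 -0.06225079  0.48380305]
```

View pics/m3.png

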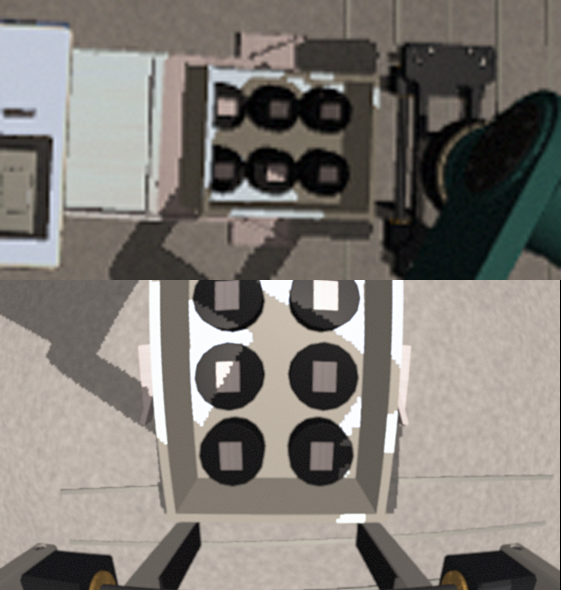

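The tote is in the channel, square and centred, so I'll keep pushing up the apron.

To row units: 0.012 m / 0.8 = 0.015, -0.001 m / 0.8 = -0.0013.

nudge_tcp --moves '[0.094, 0.015, 0, 0, 0, 0.094, 0.015, 0, 0, 0, 0.094, 0.015, 0, 0, 0, 0.094, 0.015, 0, 0, 0, 0.094, 0.015, 0, 0, 0, 0.094, 0.015, 0, 0, 0, 0.094, 0.015, 0, -0.0013, 0, 0.094, 0.015, 0, -0.0013, 0, 0.094, 0.015, 0, -0.0013, 0, 0.094, 0.015, 0, 0, 0, 0.094, 0.015, 0, 0, 0, 0.094, 0.015, 0, 0, 0, 0.094, 0, 0, 0, 0]'

```text
time: 6.93
tool_pos: [0.4674, -0.0898, 0.047]
ee_rot: [-3.14, -0.002, 1.539]
wrist_force: [0.3, -0.5, 0.1]
width: 0.0941
finger_force: 0.0
```

```bash
python3 -c "
from h import *
o=robot.get_obs();print(D(o['tool_pos']),o['tool_pos'],o['ee_rot'],o['wrist_force'])"
```

```text
[ 0.00020842 -0.05179795] [ 0.46744751 -0.0897751   0.04695185] [-3.14041355e+00 -2.25957305e-03  1.53884545e+00] [ 0.27811647 -0.54950844  0.11478306]
```

To row units: 0.008 m / 0.8 = 0.01, 0.006 m / 0.8 = 0.0075.

nudge_tcp --moves '[0.094, 0.01, 0, 0, 0, 0.094, 0.01, 0, 0, 0, 0.094, 0.01, 0, 0, 0, 0.094, 0.01, 0, 0, 0, 0.094, 0.01, 0, 0, 0, 0.094, 0.0075, 0, 0, 0, 0.094, 0.005, 0, 0, 0, 0.094, 0, 0, 0, 0, 0.094, 0, 0, 0, 0]'

```text
time: 7.68
tool_pos: [0.4697, -0.0423, 0.0475]
ee_rot: [3.141, -0.0, 1.537]
wrist_force: [0.4, 1.0, 0.6]
width: 0.0944
finger_force: 0.0
```

```bash
python3 - <<'E'
from h import *
o=robot.get_obs();print(D(o['tool_pos']),o['tool_pos'],o['ee_rot'],o['wrist_force'])
w=snap('wrist','w4');s=snap('scene','s4')
b=cv2.resize(s['color'][115:215,170:370],None,fx=2.8,fy=2.8,interpolation=cv2.INTER_CUBIC)
m=np.zeros((280+310,561,3),np.uint8);m[:280,:560]=b;m[280:,:560]=w['color'][:310]
cv2.imwrite('pics/m4.png',m)
E
```

```text
[ 0.00082152 -0.00424395] [ 0.46967677 -0.04226942  0.04752422] [ 3.14145961e+00 -3.61634465e-04  1.53701383e+00] [0.42915323 0.96003922 0.60177697]
```

View pics/m4.png

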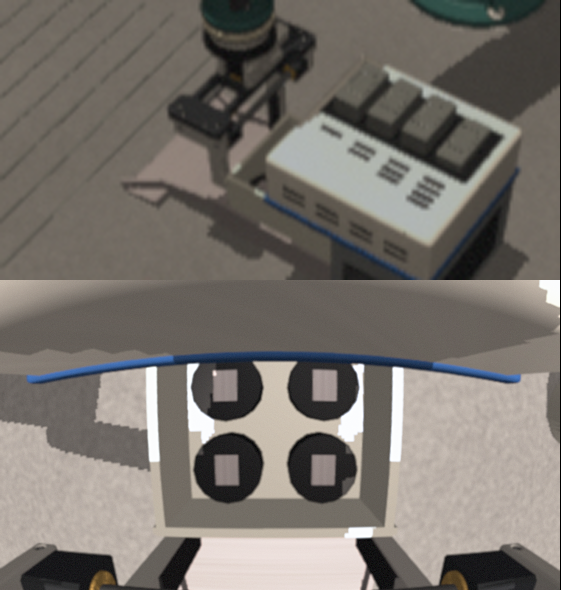

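The tote is under the head with its rear rim against the fingers (wrist row ~252). I'll push 5 mm more, then back off and measure the rim height.

To row units: 0.003 m / 0.8 = 0.0038.

nudge_tcp --moves '[0.094, 0.0038, 0, 0, 0, 0.094, 0.0038, 0, 0, 0, 0.094, 0, 0, 0, 0]'

```text
time: 8.03
tool_pos: [0.4699, -0.0364, 0.0475]
ee_rot: [3.141, -0.0, 1.536]
wrist_force: [0.5, 0.3, -0.3]
width: 0.094
finger_force: 0.0
```

```bash
python3 -c "
from h import *
o=robot.get_obs();print(D(o['tool_pos']),o['wrist_force'])"
```

```text
[0.00079932 0.00166339] [ 0.49669496  0.26171133 -0.25872701]
```

nudge_tcp --moves '[0.094, -0.0125, 0, 0, 0, 0.094, -0.025, 0, 0, 0, 0.094, -0.0375, 0, 0, 0, 0.094, -0.0375, 0, 0, 0, 0.094, 0, 0, -0.0375, 0, 0.094, 0, 0, -0.0375, 0, 0.094, 0, 0, 0, 0]'

```text
time: 8.62
tool_pos: [0.4701, -0.1293, 0.1137]
ee_rot: [3.131, 0.004, 1.535]
wrist_force: [1.4, -1.3, 0.0]
width: 0.0944
finger_force: 0.0
```

```bash
python3 - <<'E'
from h import *
snap('wrist','w5')
E
```

nudge_tcp --moves '[0.094, 0, 0, -0.05, 0, 0.094, 0, 0, -0.05, 0, 0.094, 0, 0, -0.05, 0, 0.094, 0, 0, 0, 0, 0.094, 0, 0, 0, 0]'

```text
time: 9.08
tool_pos: [0.4678, -0.1272, 0.2295]
ee_rot: [3.137, 0.002, 1.537]
wrist_force: [0.9, 1.0, 0.9]
width: 0.094
finger_force: 0.0
```

```bash
python3 - <<'E'
from h import *
snap('wrist','w6')
a,b=load('w5'),load('w6');m=np.zeros((600,750,3),np.uint8)
m[:300,:]=cv2.resize(a['color'][0:200,60:560],(750,300));m[300:]=cv2.resize(b['color'][0:200,60:560],(750,300))
cv2.imwrite('pics/m5.png',m)
E
```

```text
(no output)
```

View pics/m5.png

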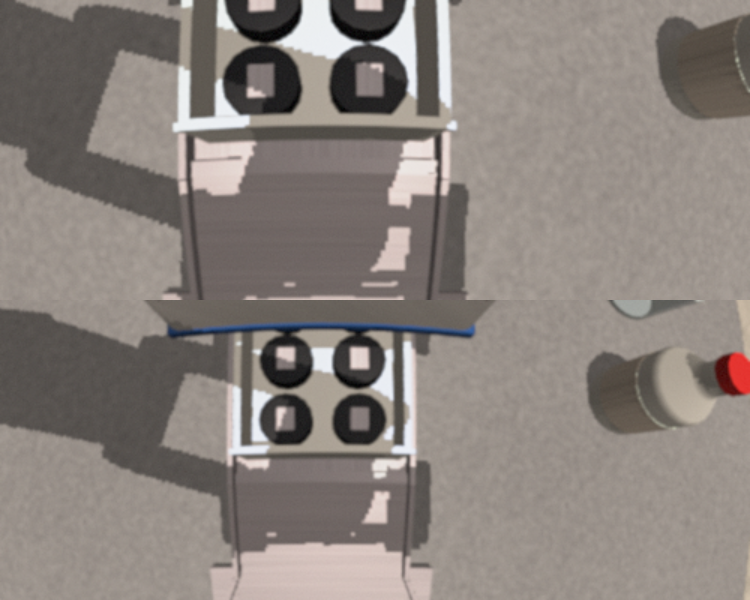

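The rear rim's outer corners are at (174,130) and (456,127) in the upper picture, and (230,454) and (416,453) in the lower. The wash bottle and its shadow are at the right.

```bash
python3 - <<'E'
from h import *
a,b=load('w5'),load('w6')
f=lambda s,u,v:ray(s,u/1.5+60,v/1.5,True)
for p,q in(((174,130),(230,154)),((456,127),(416,153))):
    X=tri([f(a,*p),f(b,*q)]);print(D(X).round(4),X[2].round(4))
    for z in(.08,.088): print(z,D(plane(a,p[0]/1.5+60,p[1]/1.5,z,True)).round(4),D(plane(b,q[0]/1.5+60,q[1]/1.5,z,True)).round(4))
E
```

```text
[-0.0637  0.0104] 0.0824
0.08 [-0.0644  0.0109] [-0.0643  0.0104]
0.088 [-0.0619  0.0097] [-0.0627  0.0098]
[0.0609 0.0114] 0.0768
0.08 [0.0599 0.0112] [0.0605 0.0108]
0.088 [0.0576 0.0101] [0.059  0.0101]
```

The rim is at z ≈ 0.080 and the rear edge at y ≈ +0.011. The tote is down behind the lip and flat. Next I close the fingers and move above the key bank.

To row units: 0.036 m / 0.8 = 0.045, -0.035 m / 0.8 = -0.0438.

nudge_tcp --moves '[0, 0, 0, -0.0438, 0, 0, 0, 0, -0.0438, 0, 0, 0.045, -0.005, 0, 0, 0, 0.045, -0.005, 0, 0, 0, 0.045, -0.005, 0, 0, 0, 0.045, -0.005, 0, 0, 0, 0.045, -0.005, 0, 0, 0, 0.045, -0.005, 0, 0, 0, 0, 0, 0, 0, 0, 0, 0, 0, 0]'

```text
time: 9.97
tool_pos: [0.449, 0.0914, 0.2945]
ee_rot: [-3.136, 0.001, 1.541]
wrist_force: [-0.4, -1.0, -0.1]
width: 0.0304
finger_force: 0.0
```

```bash
python3 - <<'E'
from h import *
o=robot.get_obs();print(D(o['tool_pos']),o['tool_pos'],o['wrist_force'])
s=snap('wrist','w7');cv2.imwrite('pics/w7b.png',cv2.resize(s['color'][0:300,80:480],None,fx=2,fy=2))
E
```

```text
[-0.02434932  0.12867897] [0.449039   0.09143232 0.29453273] [-0.37386921 -0.97509401 -0.06291298]
```

View pics/w7b.png

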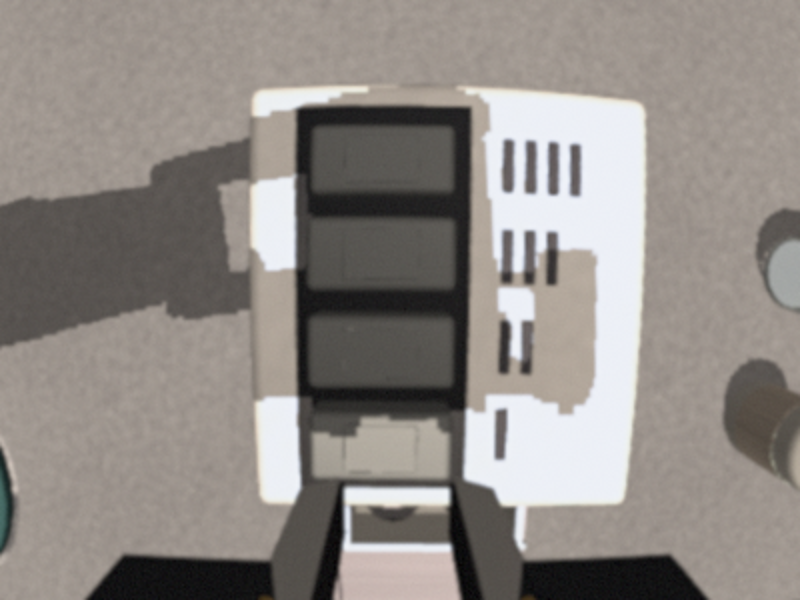

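The wrist view shows the speed 3 key, beside three bars, centred at (381,254) in the 2x crop. The key next to one bar looks lowest, so it is probably the latched one. I'll triangulate speed 3 against the top view.

nudge_tcp --moves '[0, 0, 0, 0, 0, 0, 0, 0, 0, 0, 0, 0, 0, 0, 0]'

```text
time: 10.27
tool_pos: [0.4503, 0.0888, 0.297]
ee_rot: [-3.141, 0.0, 1.534]
wrist_force: [0.2, -0.2, -0.9]
width: 0.007
finger_force: 0.0
```

```bash
python3 - <<'E'
from h import *
w=load('w7');t=load('t0')
q=(381/2+80,254/2)
for c in((129,194),): X=tri([ray(w,*q,True),ray(t,c[0]/3.3+221.65,c[1]/3.3+221.65)])
P=plane(w,*q,.214,True);print(X,D(X),P,D(P))
for n,v,x in(('k1',442,380),('k2',350,381),('k4',159,383)):print(n,D(plane(w,x/2+80,v/2,.214,True)))
tcp=robot.get_obs()['tool_pos'];print(D(tcp),tcp[2],robot.get_obs()['ee_rot'])
E
```

```text
[0.44289877 0.16546542 0.19660682] [-0.03300264  0.20246056] [0.44321403 0.16486958 0.214     ] [-0.0326673   0.20187578]
k1 [-0.03314784  0.12483161]
k2 [-0.03265733  0.16331783]
k4 [-0.03197699  0.2401013 ]
[-0.02304771  0.12609951] 0.296958854051247 [-3.14070616e+00  2.31155022e-04  1.53409351e+00]
```

To row units: 0.038 m / 0.8 = 0.0475, 0.03 m / 0.8 = 0.0375.

nudge_tcp --moves '[0, 0.0475, -0.0056, 0, 0, 0, 0.0475, -0.0056, 0, 0, 0, 0, 0, 0.0375, 0, 0, 0, 0, 0.0375, 0, 0, 0, 0, 0.0125, 0, 0, 0, 0, 0, 0, 0, 0, 0, 0, 0]'

```text
time: 10.85
tool_pos: [0.4439, 0.1656, 0.2278]
ee_rot: [-3.141, 0.0, 1.535]
wrist_force: [0.4, -0.1, 0.2]
width: 0.0004
finger_force: 0.0
```

```bash
python3 -c "
from h import *
o=robot.get_obs();print(D(o['tool_pos']),o['tool_pos'],o['wrist_force'])"
```

```text
[-0.03196713  0.20259366] [0.4439382  0.16556325 0.22775355] [ 0.3978044  -0.09877065  0.20458028]
```

To row units: 0.006 m / 0.8 = 0.0075, 0.005 m / 0.8 = 0.0063.

nudge_tcp --moves '[0, 0, 0, 0.0075, 0, 0, 0, 0, 0.0063, 0, 0, 0, 0, 0.0038, 0, 0, 0, 0, 0.0038, 0, 0, 0, 0, 0, 0, 0, 0, 0, 0, 0]'

```text
time: 11.35
tool_pos: [0.4444, 0.1662, 0.2121]
ee_rot: [3.139, -0.0, 1.536]
wrist_force: [0.3, -1.5, 4.5]
width: 0.0006
finger_force: 2.3
```

nudge_tcp --moves '[0, 0, 0, 0.0038, 0, 0, 0, 0, 0.0025, 0, 0, 0, 0, 0.0025, 0, 0, 0, 0, 0, 0]'

```text
time: 11.68
tool_pos: [0.4443, 0.1662, 0.2042]
ee_rot: [3.139, -0.0, 1.536]
wrist_force: [1.4, -0.3, 2.0]
width: 0.0004
finger_force: 0.6
```

nudge_tcp --moves '[0, 0, 0, 0.0025, 0, 0, 0, 0, 0, 0]'

```text
time: 11.85
tool_pos: [0.4443, 0.1662, 0.202]
ee_rot: [3.14, -0.0, 1.536]
wrist_force: [0.5, -1.3, 5.3]
width: 0.0005
finger_force: 2.7
```

To row units: 0.0015 m / 0.8 = 0.0019.

nudge_tcp --moves '[0, 0, 0, 0.0019, 0, 0, 0, 0, 0, 0]'

```text
time: 12.02
tool_pos: [0.4443, 0.1662, 0.2008]
ee_rot: [3.14, 0.0, 1.536]
wrist_force: [0.3, -1.7, 5.2]
width: 0.0003
finger_force: 2.8
```

nudge_tcp --moves '[0, 0, 0, 0.0019, 0, 0, 0, 0, 0, 0, 0, 0, 0, 0, 0]'

```text
time: 12.27
tool_pos: [0.4444, 0.1662, 0.2007]
ee_rot: [3.139, -0.0, 1.536]
wrist_force: [-1.5, -1.8, 10.9]
width: 0.0009
finger_force: 5.0
```

Bottomed at 13.4 mm of travel. I'll lift off, go back to the earlier viewpoint and compare.

To row units: -0.04 m / 0.8 = -0.05, -0.038 m / 0.8 = -0.0475.

nudge_tcp --moves '[0, 0, 0, -0.0125, 0, 0, 0, 0, -0.0375, 0, 0, 0, 0, -0.0375, 0, 0, 0, 0, -0.0325, 0, 0, -0.0475, 0.0056, 0, 0, 0, -0.0475, 0.0056, 0, 0, 0, -0.05, 0, 0, 0, 0.0, 0, 0, 0, 0, 0, 0, 0, 0, 0]'

```text
time: 13.02
tool_pos: [0.4485, 0.0489, 0.2938]
ee_rot: [-3.14, -0.001, 1.533]
wrist_force: [-1.2, 0.6, 0.2]
width: 0.0007
finger_force: 0.0
```

```bash
python3 - <<'E'
from h import *
o=robot.get_obs();print(D(o['tool_pos']),o['tool_pos'],o['wrist_force'])
s=snap('wrist','w8');c=snap('scene','s8')
m=np.zeros((600,800,3),np.uint8)
m[:300,:400]=cv2.resize(s['color'][0:210,130:410],(400,300),interpolation=cv2.INTER_CUBIC)
m[:300,400:]=cv2.resize(load('w7')['color'][0:210,130:410],(400,300),interpolation=cv2.INTER_CUBIC)
m[300:,:400]=cv2.resize(c['color'][120:270,190:390],(400,300),interpolation=cv2.INTER_CUBIC)
m[300:,400:]=cv2.resize(load('s0')['color'][120:270,190:390],(400,300),interpolation=cv2.INTER_CUBIC)
cv2.imwrite('pics/m8.png',m)
E
```

```text
[-0.02340427  0.08613524] [0.44853729 0.04888105 0.2937642 ] [-1.19237686  0.55996185  0.23343149]
```

View pics/m8.png

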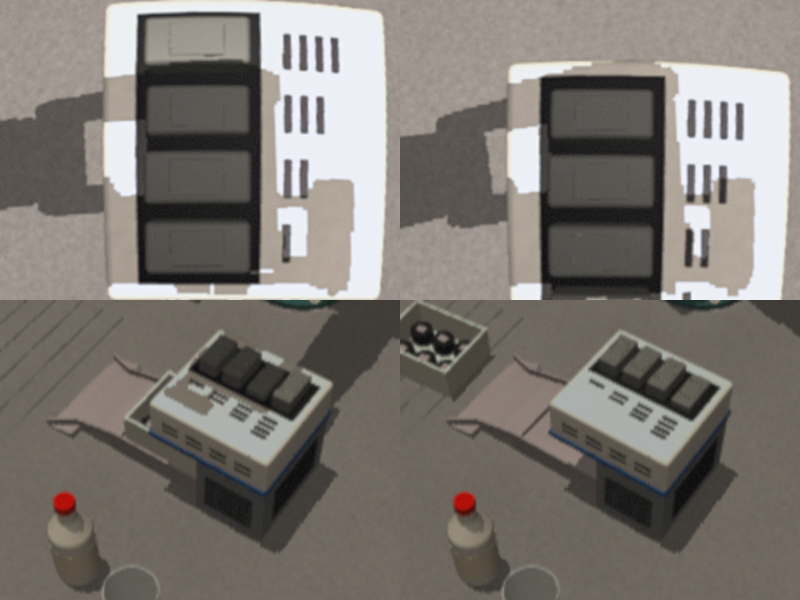

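In the left (after) picture, key 3 appears narrower (147–250) and key 4 wider (143–250). Before, it was the other way round. I'll check this numerically.

```bash
python3 - <<'E'
from h import *
def world2px(s,p):
    c=(np.array(s['extrinsics'])@np.append(p,1))[:3];th=np.arctan2(np.hypot(*c[:2]),c[2]);k=th/np.hypot(*c[:2])
    return s['cx']+s['fx']*c[0]*k,s['cy']+s['fy']*c[1]*k
c,n=np.cos(YAW),np.sin(YAW)
W=lambda x,y,z:np.array([O[0]+c*x-n*y,O[1]+n*x+c*y,z])
for f in('w7','w8'):
  s=load(f);g=s['color'].mean(2).astype(np.float32)
  for k,y in enumerate((.1225,.1625,.2025,.2425),1):
    xs=np.linspace(-.075,.012,350);pr=[]
    for dy in np.linspace(-.008,.008,9):
      p=np.array([world2px(s,W(x,y+dy,.214)) for x in xs],np.float32)
      pr.append(cv2.remap(g,p[:,0][None],p[:,1][None],cv2.INTER_LINEAR)[0])
    pr=cv2.GaussianBlur(np.median(pr,0)[None],(0,0),4)[0];d=np.gradient(pr)
    l=(xs>-.072)&(xs<-.045);r=(xs<.008)&(xs>-.018)
    a=xs[l][np.argmax(d[l])];b=xs[r][np.argmin(d[r])];print(f,k,round(a,4),round(b,4),'width',round(b-a,4))
E
```

```text
w7 1 -0.062 -0.0047 width 0.0573
w7 2 -0.0625 -0.0037 width 0.0588
w7 3 -0.061 -0.0037 width 0.0573
w7 4 -0.0605 -0.0045 width 0.0561
w8 1 -0.0628 -0.004 width 0.0588
w8 2 -0.061 -0.004 width 0.0571
w8 3 -0.0605 -0.0047 width 0.0558
w8 4 -0.0618 -0.004 width 0.0578
```

Key 3 now reads lower (57.3 → 55.8 mm) and key 4 reads higher (56.1 → 57.8 mm), so speed 3 is latched and speed 4 has popped up. The tote is in place and the wash bottle, beaker and jar were not touched.

```bash
python3 -c "
from bench import robot, workorder, snapshot
print(workorder.close_job())"
```

```text
the job is handed in; nothing more can be done
None
```

The job is handed in: the tote slid up the apron and sits flat on the deck behind the lip, and the speed 3 key is latched down with the speed 4 key popped up, going by small differences in the camera images and a press to the bottom stop.

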